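# Empty the tip tray of worn abrasive rolls into the scrap pan

## Task

Slide the loose scrap pan along the worktop until it stands square against the front edge of the tip-tray stand's base plate, centred under the tray's open end. Then tip the tray forward by its bar until all six worn abrasive rolls have slid out into the pan, without picking the rolls up, and lower the tray gently back to level: keep hold of it or against it all the way down, it must not snap back. Leave the oil bottle and the bearing where they are.

Things in the scene. Friction and masses are not known exactly. Their poses are not given: they have to be found in the camera images.
- tipper: Grey-painted tip-tray stand, bolted down. Origin on the worktop under the middle of the tray's pivot line, z up; its own -x is the way the tray pours (roughly toward the robot), y runs along the pivot, which is 160 mm up. Base plate 8 mm high, y = -95 to +95 mm, x = -17 mm (straight front edge, the stand's foremost part) to +160 mm. Two posts 171 mm tall at y = -83, +83 mm, x = -15 to +15 mm.
- tray (a joint): Angle (rad) of the bare-steel tray about the pivot line: 0 level on its rest, positive with the open front end down, stop at 1.15. A spring and its weight turn it back to level: 2 to 5 N at the bar holds it tipped; let go, it snaps back. Level, it spans x = -55 to +165 mm of the stand, 140 mm wide, walls 46 mm, front open. The rolls slide out by about 0.8 rad.
- push_bar (a point): Middle of the tray's bar: level round crossbar 15 mm thick, rubber sleeve 110 mm long, along the stand's y, atop a bail of two 12 mm rods 148 mm apart, fixed to the tray and turning with it. At level it is 58 mm behind the pivot line (stand +x) and 135 mm above it (295 mm over the worktop); pushing it toward the stand's -x tips the tray. Axes: the tray's.
- spout_lip (a point): Middle of the tray's open front edge (upper face of the floor); the rolls leave here. At level 55 mm in front of the pivot line, 158 mm above the worktop; turns with the tray.
- pan: Scrap pan, loose open rectangular sheet-metal pan, 160 (its x) x 180 (its y) x 65 mm high, walls and floor 4 mm, with a folded rim 8 mm wide and 12 mm deep along the top of the walls, flush outside, about 0.5 kg. Origin at the centre of its underside, z up. It slides on the worktop; it can be hooked by a wall from the inside, pushed from the outside or pinched by the rim.
- oil_bottle_mid (a point): Yellow oil bottle with a red spout, 53 mm across, 142 mm tall, standing loose; point half-way up. Bystander.
- bearing_mid (a point): Wheel bearing 47 mm across, 14 mm high, lying loose; point at its centre, half-way up. Bystander.
- roll_1: Worn dark-red abrasive cartridge roll, 50 mm long, 22 mm thick, about 0.04 kg, lying loose in the tray at the start (one of six). Origin in the middle of its underside as it lies at the start.
- roll_2: Worn dark-red abrasive cartridge roll, 56 mm long, 24 mm thick, about 0.04 kg, lying loose in the tray at the start (one of six). Origin in the middle of its underside as it lies at the start.
- roll_3: Worn dark-red abrasive cartridge roll, 42 mm long, 20 mm thick, about 0.04 kg, lying loose in the tray at the start (one of six). Origin in the middle of its underside as it lies at the start.
- roll_4: Worn dark-red abrasive cartridge roll, 59 mm long, 25 mm thick, about 0.04 kg, lying loose in the tray at the start (one of six). Origin in the middle of its underside as it lies at the start.
- roll_5: Worn dark-red abrasive cartridge roll, 54 mm long, 22 mm thick, about 0.04 kg, lying loose in the tray at the start (one of six). Origin in the middle of its underside as it lies at the start.
- roll_6: Worn dark-red abrasive cartridge roll, 46 mm long, 24 mm thick, about 0.04 kg, lying loose in the tray at the start (one of six). Origin in the middle of its underside as it lies at the start.

How it is judged:
By the outcome, as a careful person would: the job done as asked, in the order asked, and still so for the second after the job is handed in, with the robot touching nothing.
It also fails if it takes over 64 s, if anything falls off the work surface, if the arm or the gripper's body presses on something with over 40 N, if the wrist force passes 120 N, or if a joint passes its speed limit or range.

## Robot

A 6-joint arm with a two-finger parallel gripper is mounted at the origin on a cart in front of the work surface, level with it; the furniture and walls round the work are solid. World frame = base frame: x ahead of the robot, y to its left, z up, the work surface at z = 0. Lengths are in m, angles in rad, forces in N, time in s.
With the tool pointing down it reaches from about 0.3 to 0.875 m from the base axis. Payload 6.4 kg.
Tool frame: the origin (TCP) lies at the very end of the fingers, on their centre line; the grasp point (between the pads) lies 19 mm behind it; z points along the fingers, y is the line along which they close (so a half turn about z gives the same grasp; the last joint's range is limited). The gripper opens to 88 mm and grips with 3 to 60 N. Pads are 18 mm wide; open, the fingers measure 123 mm over their backs; the gripper's body (75 mm by 187 mm) begins 45 mm behind the grasp point.
Start: joints at [-1.32, 0.181, 1.607, -0, 1.354, -0.206], TCP at [0.254, -0.516, 0.239] pointing down, gripper open.
Joint ranges: [-2.99, 2.99], [-0.89, 2.07], [0.3, 2.58], [-1.14, 4.28], [0, 2.63], [-3.12, 3.12]. Speed limits (rad/s): [2.57, 2.57, 3.01, 3.14, 3.14, 3.14].

## Interface

Orientations are given as [roll, pitch, yaw] about the fixed x, y, z axes, in that order (R = Rz(yaw) Ry(pitch) Rx(roll)).
In Python, from workcell import bot gives the robot as it stands. The module is installed in compiled form; this text tells all that it offers.
- The arm moves only by the tool step_arm, never from a script. Its argument "targets" is a list that holds one entry, the list of rows, each a list of 7 numbers: the turn, a rotation vector about the world's x, y, z in degrees, then the shift along the world's x, y, z in mm, then the closure in counts, from 0 (fully open) to 255 (shut). A call has 1 to 5 rows; each row shifts and turns the commanded pose from where the row before left it; what a row does not reach is not made up. A row lasts 1/8 s, in which the tool goes at most 62.5 mm and 10.7 degrees, less where a joint would pass 70% of its speed; a pose out of reach is approached as far as the arm can. A call with a gripper value outside its range is refused whole. The fingers move at their own pace and stop on an object; "squeeze" is the grip in N (left out, the last holds). Time passes only in rows, so rows that do not move let the fingers close. It gives the time, the measured TCP pose, the force and the opening at its end, in the units of the state.
- bot.get_obs(): the state, without advancing time (a new reading comes with each control period).
- bot.read_camera(name): name is "scene" or "top" or "wrist"; returns the picture (420x560x3 uint8, red, green, blue); there is no depth.
- bot.camera_model(name): a dict with "fov_y" (degrees; the focal length in pixels is half the picture's height over the tangent of half this angle, whatever the lens; pixels are square), "cx", "cy" (the principal point, pixels), "k1" (the pictures are not rectified: a ray, as slopes to the right and down, at radius r is drawn at 1 + k1 r^2 times it, then the intrinsics apply), "eye" and "orientation" of the camera in the world; the wrist camera has in their place "T_tool_cam" (4x4, takes a point from camera to tool coordinates, whose origin is the TCP and whose axes are the flange's). Camera axes: x right, y up, looking along -z (the intrinsics and any distortion apply to the point x, -y, -z); pixel columns grow to the right and rows downward; lengths in m; the calibration is good to about 2 mm. A picture is of the moment at which its call begins: read the wrist's pose just before it. camera_model takes no time and is no camera call.
- bot.close_job(): hands the job in, once; it reports no verdict.
Trained networks look in the newest picture that a camera, given by its name, has taken for a name from the list of things; names that differ only in an ending like _2 or _b are one class to them, and where a whole thing is asked for, a point or a joint stands for the part that bears it (a point fixed in the world has none). Each returns a list of dicts, best first, with "score" (0 to 1); they miss things now and then, are a little off and sometimes report something else, mostly with a low value. They report only what shows in the picture. A call takes as long as a camera call.
- bot.outline_of(target, camera): "pixels" (420x560 bool, what is visible of it) and "point" ([column, row] in pixels, amid what is visible of it).
The state is a dict: "time_s": time; "joints": joint angles; "qvel": joint speeds; "tau": joint torques, N m; "tool_pos": TCP position; "orientation": TCP orientation; "force": force on the tool from outside, world axes, zero at the start; "torque": the same for the moment, N m; "opening": finger opening in m.
Only numpy, scipy, OpenCV 4.12 (cv2) and the standard library are available. Lean on these libraries where they do the work, as an engineer would, in place of code of your own. Each camera call takes 0.05 s, during which the arm holds its last target. There are 200 camera calls.

## Working session

There is one attempt and no reset: what is moved stays moved. The work goes in short steps, Python scripts to look and compute and a tool call to move; the robot and the scene stay as the last step left them, time stands still between calls to the robot, and variables do not carry over. Pictures are saved under pics/ and viewed, on a budget of 10 in all, crops included, one or two more only if the job needs it, and the job is handed in when it is done.

Besides the shell and the picture viewer there is one more tool, called as name([rows], argument=value, ...), one row to a line, values as JSON. step_arm: Moves the arm, as the interface text tells. Its arguments: {"type":"object","properties":{"targets":{"type":"array","items":{"type":"array","items":{"type":"array","items":{"type":"number"}}}},"squeeze":{"type":"number"}},"required":["targets"]}

```bash
mkdir -p pics; cat > h.py <<'E'
import numpy as np, cv2
from workcell import bot
from scipy.spatial.transform import Rotation as R
def rot(o):
    o=np.array(o,float)
    if o.shape==(3,3): return o
    if o.size==4: return R.from_quat(o).as_matrix()
    return R.from_euler('xyz',o).as_matrix()
def cam(n):
    m=bot.camera_model(n); f=210/np.tan(np.radians(m['fov_y'])/2)
    if 'eye' in m: return m,f,np.array(m['eye']),rot(m['orientation'])
    o=bot.get_obs(); T=np.eye(4);T[:3,:3]=rot(o['orientation']);T[:3,3]=o['tool_pos']
    T=T@np.array(m['T_tool_cam']); return m,f,T[:3,3],T[:3,:3]
def proj(P,C):
    m,f,e,Rm=C; p=(np.atleast_2d(P)-e)@Rm; s=np.c_[p[:,0],-p[:,1]]/-p[:,2:3]
    r2=(s**2).sum(1,keepdims=True); return s*(1+m['k1']*r2)*f+[m['cx'],m['cy']]
def ray(px,C):
    m,f,e,Rm=C; d=(np.atleast_2d(px)-[m['cx'],m['cy']])/f; s=d.copy()
    for _ in range(20): s=d/(1+m['k1']*(s**2).sum(1,keepdims=True))
    return e,np.c_[s[:,0],-s[:,1],-np.ones(len(s))]@Rm.T
def atz(px,z,C):
    e,d=ray(px,C); return e+d*((z-e[2])/d[:,2])[:,None]
def save(n,img): cv2.imwrite('pics/'+n+'.png',img[:,:,::-1])
E
python3 - <<'E'
from h import *
np.set_printoptions(precision=3,suppress=True)
print(bot.get_obs())
for n in('scene','top','wrist'): print(n,bot.camera_model(n))
for n in('scene','top'):
    save(n+'0',bot.read_camera(n))
    C=cam(n)
    for t in('pan','tipper','tray','oil_bottle_mid','bearing_mid','push_bar','roll_1'):
        for d in bot.outline_of(t,n)[:6 if t=='roll_1' else 1]:
            ys,xs=np.nonzero(d['pixels']); print(n,t,round(d['score'],2),d['point'],len(xs),xs.min(),xs.max(),ys.min(),ys.max(),atz(d['point'],0,C))
            np.save(f'pics/{n}_{t}.npy',d['pixels'])
E
```

```text
{'time_s': 0.0, 'joints': array([-1.32 ,  0.182,  1.608, -0.   ,  1.354, -0.206]), 'qvel': array([ 0.001,  0.002,  0.002, -0.   ,  0.   , -0.   ]), 'tau': array([ -0.001, -43.387, -34.185,   0.07 ,   0.039,  -0.   ]), 'tool_pos': array([ 0.254, -0.516,  0.238]), 'orientation': array([-3.14 , -0.   ,  0.457]), 'force': array([ 0.053, -0.589, -0.11 ]), 'torque': array([-0.057, -0.005, -0.037]), 'opening': 0.087908967088159}
scene {'fov_y': 44.24787924131655, 'cx': 282.3708009990508, 'cy': 214.45875205875734, 'k1': 0.008781140701172896, 'eye': array([-0.482,  0.261,  1.535]), 'orientation': array([ 0.688,  0.001, -1.669])}
top {'fov_y': 43.046218482649266, 'cx': 278.56729074890075, 'cy': 211.9248526187008, 'k1': 0.00340350001054183, 'eye': array([0.566, 0.137, 1.672]), 'orientation': array([ 0.053, -0.007, -1.586])}
wrist {'fov_y': 70.42491234263625, 'cx': 278.51236509212066, 'cy': 211.84151622551508, 'k1': -0.06663874494866726, 'T_tool_cam': array([[-0.001,  0.962,  0.274,  0.07 ],
       [ 1.   ,  0.001, -0.   , -0.   ],
       [-0.001,  0.274, -0.962, -0.145],
       [ 0.   ,  0.   ,
[... 613 characters left out ...]
[[ 0.793  0.024 -0.   ]]
scene roll_1 0.5 [295.6, 203.3] 111 287 303 200 208 [[ 0.823  0.082 -0.   ]]
scene roll_1 0.49 [318.6, 190.4] 85 312 324 188 196 [[ 0.881 -0.017 -0.   ]]
scene roll_1 0.45 [318.5, 198.7] 64 311 322 198 204 [[ 0.838 -0.011 -0.   ]]
top tipper 0.85 [297.0, 211.2] 3934 258 335 159 250 [[0.655 0.066 0.   ]]
top tray 0.96 [293.5, 210.3] 3249 260 334 160 250 [[0.658 0.077 0.   ]]
top bearing_mid 0.58 [400.1, 236.0] 123 392 407 230 243 [[ 0.573 -0.256  0.   ]]
top roll_1 0.65 [315.0, 195.9] 108 306 321 193 202 [[0.703 0.009 0.   ]]
top roll_1 0.63 [291.4, 187.9] 199 281 302 180 195 [[0.729 0.083 0.   ]]
top roll_1 0.55 [317.5, 185.4] 92 310 325 179 189 [[0.736 0.    0.   ]]
```

```bash
python3 - <<'E'
from h import *
a=cv2.imread('pics/top0.png')[130:330,130:430]; b=cv2.imread('pics/scene0.png')[150:330,150:430]
cv2.imwrite('pics/v1.png',cv2.resize(a,(800,533),interpolation=cv2.INTER_CUBIC))
cv2.imwrite('pics/v2.png',cv2.resize(b,(800,514),interpolation=cv2.INTER_CUBIC))
E
```

```text
(no output)
```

View pics/v1.png

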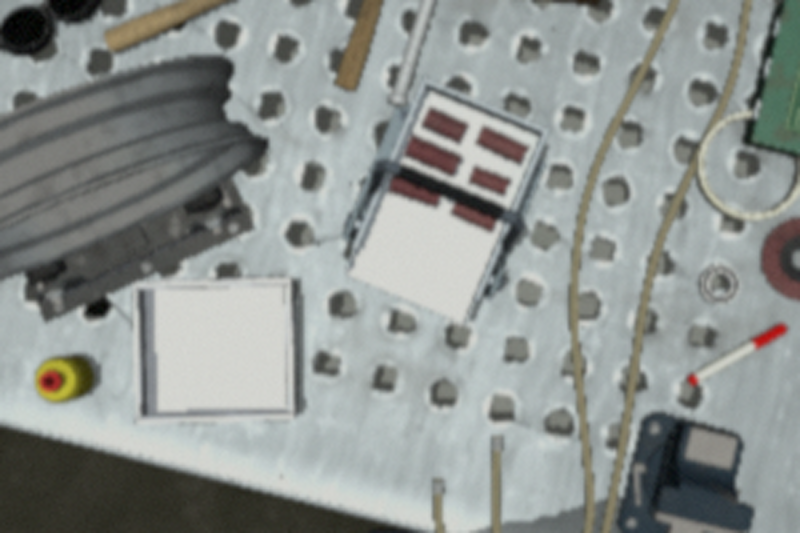

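View pics/v2.png

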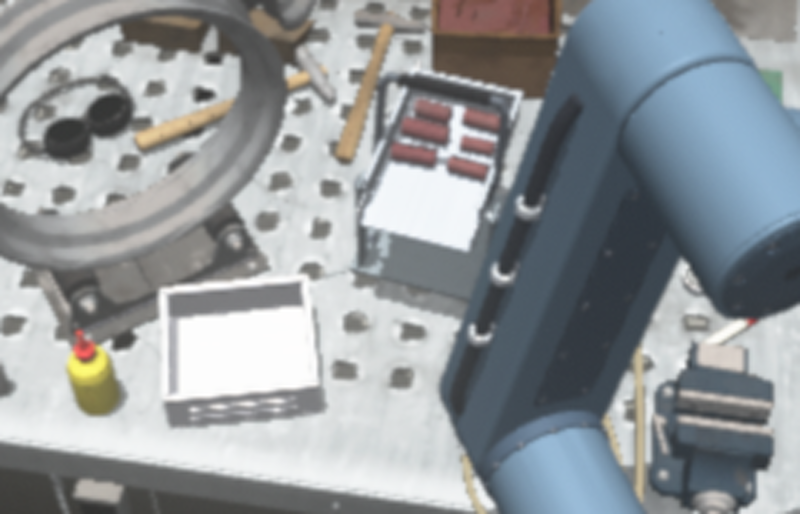

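```bash
cat > fit.py <<'E'
from h import *
from scipy.optimize import least_squares
def fit(obs,p0):
    # obs: list of (cam, local pts, pixels)
    def res(p):
        c,s=np.cos(p[2]),np.sin(p[2]); M=np.array([[c,-s,0],[s,c,0],[0,0,1]])
        return np.concatenate([(proj(np.array(P)@M.T+[p[0],p[1],0],C)-px).ravel() for C,P,px in obs])
    r=least_squares(res,p0,loss='soft_l1'); return r.x,res(r.x).reshape(-1,2)
E
python3 - <<'E'
from fit import *
np.set_printoptions(precision=3,suppress=True)
T,S=cam('top'),cam('scene')
t=lambda a:np.array(a)/2.6667+130
s=lambda a:np.array(a)/2.857+150
tr=[[-.055,.07,.158],[-.055,-.07,.158],[.165,.07,.204],[.165,-.07,.204]]
for obs in ([(T,tr,t([[348,270],[466,322],[428,88],[545,130]]))],[(S,tr,s([[360,225],[473,250],[403,68],[522,92]]))],[(T,tr,t([[348,270],[466,322],[428,88],[545,130]])),(S,tr,s([[360,225],[473,250],[403,68],[522,92]]))]):
    p,r=fit(obs,[.68,.05,-.3]); print('stand',p,np.abs(r).max(1))
pn=[[.08,.09,.065],[.08,-.09,.065],[-.08,-.09,.065],[-.08,.09,.065]]
o1=(T,pn,t([[135,281],[300,279],[298,416],[140,419]]));o2=(S,pn,s([[160,288],[308,278],[322,388],[165,405]]))
for obs in([o1],[o2],[o1,o2]):
    p,r=fit(obs,[.5,.3,0]);print('pan',p,np.abs(r).max(1))
for n,C,z in(('scene',S,.071),):
    print('bottle',atz([183.5,283.8],.071,C),'bottle base top cam',atz(t([[50,380]]),.142,T),'bearing',atz([[400,236]],.007,T))
E
```

```text
stand [ 0.611  0.094 -0.417] [1.017 0.666 4.14  2.266]
stand [ 0.608  0.095 -0.376] [0.456 0.394 1.791 1.417]
stand [ 0.609  0.095 -0.4  ] [1.955 1.013 3.523 1.471 0.69  0.41  3.126 0.297]
pan [0.507 0.328 0.002] [1.058 1.069 0.959 0.884]
pan [0.5   0.332 0.022] [1.063 0.536 0.383 0.225]
pan [0.504 0.33  0.01 ] [0.433 1.969 1.693 2.147 1.193 1.34  0.844 1.631]
bottle [[0.452 0.499 0.071]] bottle base top cam [[0.479 0.499 0.142]] bearing [[ 0.573 -0.254  0.007]]
```

step_arm([
  [[0,0,3.5,25,40,20],[0,0,3.5,28,44,20],[0,0,3.5,28,44,20],[0,0,3.5,28,46,0],[0,0,3.5,28,46,0]],
])

```text
invalid input
```

step_arm([
  [[0,0,3.5,28,46,0],[0,0,3.5,4,50,0],[0,0,3.5,4,50,0],[0,0,3.5,4,50,0],[0,0,3.5,4,50,0]],
])

```text
invalid input
```

step_arm([
  [[0,0,3.5,4,50,0],[0,0,3.5,4,50,0],[0,0,3.5,4,50,0],[0,0,3.5,-4,50,0],[0,0,3.5,-4,50,0]],
])

```text
invalid input
```

step_arm([
  [[0,0,3.5,0,40,0],[0,0,3.5,0,40,0],[0,0,3.5,0,20,0],[0,0,0.8,0,0,0],[0,0,0,0,0,0]],
])

```text
invalid input
```

```bash
python3 - <<'E'
from h import *
np.set_printoptions(precision=3,suppress=True)
o=bot.get_obs();print(o['time_s'],o['tool_pos'],o['orientation'],o['joints'])
C=cam('wrist');im=bot.read_camera('wrist');save('w1',im)
for t in('pan','tipper','tray'):
  for d in bot.outline_of(t,'wrist')[:1]:
    cs,_=cv2.findContours(d['pixels'].astype(np.uint8),0,2);c=max(cs,key=cv2.contourArea)
    q=cv2.approxPolyDP(c,12,True)[:,0].astype(float)
    print(t,d['score'],q.tolist());print(atz(q,.065 if t=='pan' else .2,C))
E
```

```text
0.8 [ 0.254 -0.516  0.239] [3.142 0.    0.457] [-1.32   0.181  1.607 -0.     1.354 -0.206]
```

View pics/w1.png

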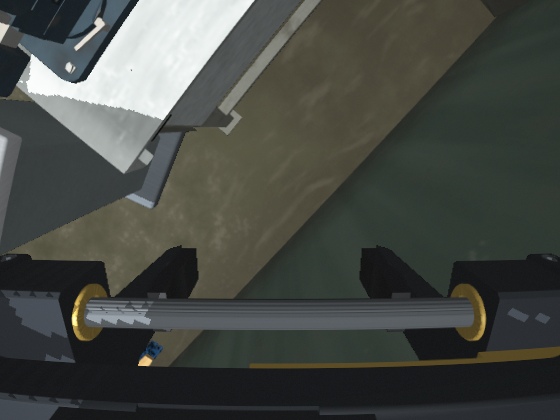

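The rows lacked the closure value, so the moves were refused. The picture only shows the start pose, beside the cart.

step_arm([
  [[0,0,3.5,25,40,20,0],[0,0,3.5,28,44,20,0],[0,0,3.5,28,44,20,0],[0,0,3.5,28,46,0,0],[0,0,3.5,28,46,0,0]],
])

```text
time_s: 1.62
tool_pos: [0.3914, -0.2947, 0.2993]
orientation: [3.14, 0.0, 0.764]
force: [0.9, -0.9, 1.0]
opening: 0.0884
```

step_arm([
  [[0,0,3.5,28,46,0,0],[0,0,3.5,4,50,0,0],[0,0,3.5,4,50,0,0],[0,0,3.5,4,50,0,0],[0,0,3.5,4,50,0,0]],
])

```text
time_s: 2.25
tool_pos: [0.4346, -0.0485, 0.299]
orientation: [3.141, -0.0, 1.069]
force: [0.4, -0.6, -0.5]
opening: 0.0882
```

step_arm([
  [[0,0,3.5,4,50,0,0],[0,0,3.5,4,50,0,0],[0,0,3.5,4,50,0,0],[0,0,3.5,-4,50,0,0],[0,0,3.5,-4,50,0,0]],
])

```text
time_s: 2.88
tool_pos: [0.4384, 0.2016, 0.2989]
orientation: [3.141, -0.0, 1.375]
force: [0.8, 0.9, 0.2]
opening: 0.0883
```

step_arm([
  [[0,0,3.5,0,40,0,0],[0,0,3.5,0,40,0,0],[0,0,3.5,0,20,0,0],[0,0,0.8,0,0,0,0],[0,0,0,0,0,0,0]],
])

```text
time_s: 3.5
tool_pos: [0.4387, 0.2989, 0.2986]
orientation: [-3.141, 0.001, 1.569]
force: [0.4, -0.8, 1.0]
opening: 0.0881
```

```bash
cat > look.py <<'E'
from h import *
import sys
np.set_printoptions(precision=3,suppress=True)
o=bot.get_obs();print(o['time_s'],o['tool_pos'],o['orientation'],o['joints'])
C=cam('wrist');im=bot.read_camera('wrist');save(sys.argv[1],im)
for t in('pan','tipper','tray'):
  for d in bot.outline_of(t,'wrist')[:1]:
    np.save(f'pics/{sys.argv[1]}_{t}.npy',d['pixels'])
    cs,_=cv2.findContours(d['pixels'].astype(np.uint8),0,2);c=max(cs,key=cv2.contourArea)
    q=cv2.approxPolyDP(c,12,True)[:,0].astype(float)
    print(t,d['score'],q.tolist());print(atz(q,.065 if t=='pan' else .2,C))
E
python3 look.py w2
```

```text
3.5 [0.439 0.299 0.299] [-3.141  0.001  1.569] [ 0.375  0.036  1.644 -0.001  1.462  0.376]
pan 0.68 [[268.0, 81.0], [271.0, 222.0], [386.0, 220.0], [398.0, 81.0]]
[[0.426 0.423 0.065]
 [0.428 0.247 0.065]
 [0.583 0.249 0.065]
 [0.583 0.424 0.065]]
tipper 0.94 [[347.0, 332.0], [361.0, 361.0], [416.0, 359.0], [400.0, 332.0]]
[[0.505 0.177 0.2  ]
 [0.523 0.141 0.2  ]
 [0.58  0.141 0.2  ]
 [0.558 0.176 0.2  ]]
tray 0.86 [[372.0, 361.0], [418.0, 358.0], [391.0, 332.0]]
[[0.534 0.14  0.2  ]
 [0.582 0.142 0.2  ]
 [0.549 0.176 0.2  ]]
```

View pics/w2.png

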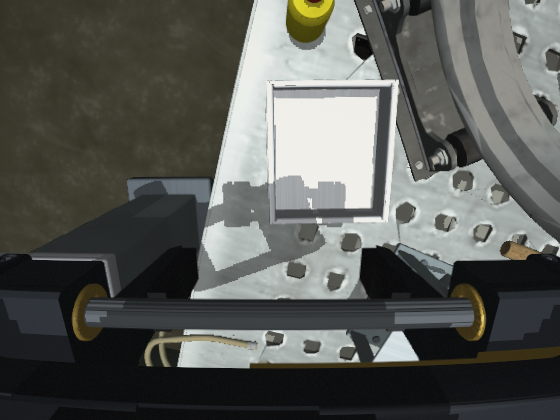

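View: pan rim corners at about (268,81), (271,222), (386,220), (398,81). The wheel bracket is to the right and the bottle is at (308,15). Next I go down over the near wall.

step_arm([
  [[0,0,0,-5,20,-50,0],[0,0,0,-5,17,-50,0],[0,0,0,0,0,-55,0],[0,0,0,0,0,-50,0],[0,0,0,0,0,-30,0]],
])

```text
time_s: 4.32
tool_pos: [0.4275, 0.3357, 0.0611]
orientation: [-3.139, 0.001, 1.569]
force: [0.2, -0.6, 0.7]
opening: 0.0879
```

step_arm([
  [[0,0,0,0,0,-24,0],[0,0,0,0,0,0,255],[0,0,0,0,0,0,255],[0,0,0,0,0,0,255],[0,0,0,0,0,0,255]],
], squeeze=25)

```text
time_s: 4.95
tool_pos: [0.4293, 0.3372, 0.0408]
orientation: [3.14, -0.001, 1.57]
force: [0.9, -0.7, -0.9]
opening: 0.0503
```

step_arm([
  [[0,0,0,0,0,0,255],[0,0,0,0,0,0,255],[0,0,0,0,0,0,255]],
])

```text
time_s: 5.32
tool_pos: [0.4286, 0.337, 0.0398]
orientation: [3.142, 0.0, 1.57]
force: [0.2, -0.3, -0.6]
opening: 0.0204
```

step_arm([
  [[0,0,0,0,0,0,255],[0,0,0,0,0,0,255],[0,0,0,0,0,0,255],[0,0,0,0,0,0,255]],
])

```text
time_s: 5.82
tool_pos: [0.4287, 0.337, 0.0397]
orientation: [3.142, -0.0, 1.57]
force: [1.2, 1.0, -1.3]
opening: 0.0077
```

step_arm([
  [[0,0,0,-4,-18,0,255],[0,0,0,-4,-23,0,255],[0,0,0,-4,-23,0,255],[0,0,0,-4,-23,0,255],[0,0,0,-4,-23,0,255]],
])

```text
time_s: 6.45
tool_pos: [0.4079, 0.2257, 0.0397]
orientation: [-3.141, -0.0, 1.57]
force: [1.0, 3.7, -0.2]
opening: 0.0075
```

step_arm([
  [[0,0,-4,3,-11,0,255],[0,0,-5,3,-11,0,255],[0,0,-5,3,-10,0,255],[0,0,-5,3,-10,0,255],[0,0,-4,2,-10,0,255]],
])

```text
time_s: 7.08
tool_pos: [0.4219, 0.1741, 0.0396]
orientation: [-3.141, 0.0, 1.166]
force: [-0.8, 3.2, 0.3]
opening: 0.0076
```

```bash
python3 - <<'E'
from fit import *
np.set_printoptions(precision=3,suppress=True)
o=bot.get_obs();print(o['time_s'],o['tool_pos'],o['orientation'],o['force'],o['opening'])
for n in('top','scene'): save(n+'1',bot.read_camera(n))
a=cv2.imread('pics/top1.png')[140:270,210:360]; cv2.imwrite('pics/v3.png',cv2.resize(a,(690,598),interpolation=cv2.INTER_CUBIC))
# silhouettes from first pictures: tray mask corners
from scipy.optimize import minimize
for n in('top','scene'):
    C=cam(n); m=np.load(f'pics/{n}_tray.npy')
    cs,_=cv2.findContours(m.astype(np.uint8),0,2);c=max(cs,key=cv2.contourArea)
    print(n,cv2.approxPolyDP(c,3,True)[:,0].tolist())
E
```

```text
7.075 [0.422 0.174 0.04 ] [-3.141  0.     1.166] [-0.757  3.195  0.332] 0.007642116695565615
top [[289, 160], [277, 188], [271, 192], [260, 232], [303, 250], [325, 215], [323, 206], [334, 178]]
scene [[286, 175], [282, 179], [275, 226], [314, 237], [325, 213], [331, 183]]
```

View pics/v3.png

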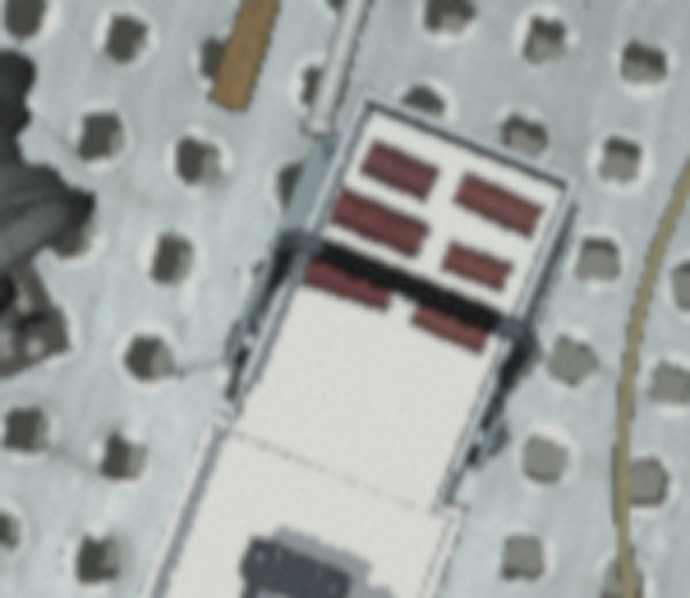

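Top view: tray lip from (228,430) to (445,510), bar ends near (300,245) and (515,328), back edge (370,100) to (572,185). The pan sits roughly aligned below the lip.

```bash
python3 - <<'E'
from fit import *
np.set_printoptions(precision=3,suppress=True)
T,S=cam('top'),cam('scene')
t=lambda a:np.array(a)/4.6+[210,140]-.4
L=[[-.055,.07,.158],[-.055,-.07,.158]];B=[[.058,.074,.295],[.058,-.074,.295]];K=[[.165,.07,.204],[.165,-.07,.204]]
l,b,k=t([[228,430],[445,510]]),t([[303,243],[515,328]]),t([[370,100],[572,185]])
for P,q in((L,l),(B,b),(L+B,np.r_[l,b]),(L+B+K,np.r_[l,b,k])):
    p,r=fit([(T,P,q)],[.61,.09,-.39]);print(p,np.abs(r).max(1))
p=[.61,.09,-.39]
# bar & lip pix -> world
print(atz(l,.158,T),atz(b,.295,T),atz(k,.204,T))
print('tray scene fit', end=' ')
s=lambda a:np.array(a)/2.857+150
print(fit([(S,L+K,s([[360,225],[473,250],[403,68],[522,92]]))],p))
# pan visible corners, rim
print('pan L edge/rear-right',atz(t([[218,428],[155,598],[462,512]]),.065,T))
E
```

```text
[ 0.612  0.095 -0.368] [0.449 0.449]
[ 0.61   0.095 -0.359] [3.856 3.824]
[ 0.611  0.095 -0.368] [0.447 0.451 3.676 3.817]
[ 0.609  0.094 -0.399] [0.492 1.523 2.351 4.515 1.614 1.934]
[[0.586 0.182 0.158]
 [0.535 0.049 0.158]] [[0.689 0.134 0.295]
 [0.639 0.015 0.295]] [[ 0.783  0.092  0.204]
 [ 0.73  -0.029  0.204]]
tray scene fit (array([ 0.608,  0.095, -0.376]), array([[-0.456, -0.008],
       [ 0.394,  0.344],
       [ 1.791,  0.077],
       [-1.417, -0.459]]))
pan L edge/rear-right [[0.589 0.191 0.065]
 [0.479 0.233 0.065]
 [0.532 0.032 0.065]]
```

step_arm([
  [[0,0,0.4,7,-3.3,0,255],[0,0,0.4,7,-3.3,0,255],[0,0,0,7,-3.2,0,255],[0,0,0,3,-1.2,0,255],[0,0,0,0,0,0,255]],
])

```text
time_s: 7.8
tool_pos: [0.4447, 0.1643, 0.0396]
orientation: [-3.138, 0.001, 1.184]
force: [-5.7, 1.5, 7.0]
opening: 0.0075
```

step_arm([
  [[0,0,0,2,-0.8,0,255],[0,0,0,2,-0.8,0,255],[0,0,0,0,0,0,255]],
])

```text
time_s: 8.18
tool_pos: [0.4475, 0.1632, 0.0396]
orientation: [-3.135, 0.001, 1.185]
force: [-10.7, 4.5, 12.0]
opening: 0.0075
```

step_arm([
  [[0,0,0,1,-0.4,0,255],[0,0,0,1,-0.4,0,255],[0,0,0,0,0,0,255]],
])

```text
time_s: 8.55
tool_pos: [0.4475, 0.1632, 0.0396]
orientation: [-3.131, 0.002, 1.185]
force: [-18.6, 7.7, 20.6]
opening: 0.0077
```

```bash
python3 - <<'E'
from h import *
np.set_printoptions(precision=3,suppress=True)
o=bot.get_obs();print(o['tool_pos'],o['orientation'],o['force'],o['torque'])
E
```

```text
[0.447 0.163 0.04 ] [-3.131  0.002  1.185] [-18.631   7.688  20.588] [ 1.282  2.827 -0.02 ]
```

step_arm([
  [[0,0,0.6,0,0,0,255],[0,0,0.6,0,0,0,255],[0,0,0,0,0,0,255]],
], squeeze=10)

```text
time_s: 8.93
tool_pos: [0.4476, 0.1632, 0.0393]
orientation: [-3.132, 0.002, 1.206]
force: [-16.0, 7.8, 16.6]
opening: 0.0077
```

```bash
python3 - <<'E'
from h import *
np.set_printoptions(precision=3,suppress=True)
o=bot.get_obs();print(o['tool_pos'],o['orientation'],o['force'],o['torque'],o['opening'])
E
```

```text
[0.448 0.163 0.039] [-3.132  0.002  1.206] [-15.953   7.82   16.594] [ 1.236  2.518 -0.168] 0.007724703991411487
```

step_arm([
  [[0,0,-0.6,0,0,0,255],[0,0,-0.6,0,0,0,255],[0,0,0,-1,0.4,0,255],[0,0,0,0,0,0,255]],
], squeeze=5)

```text
time_s: 9.43
tool_pos: [0.4484, 0.1628, 0.0393]
orientation: [-3.136, 0.001, 1.185]
force: [-9.6, 4.2, 7.3]
opening: 0.0094
```

step_arm([
  [[0,0,0,0,0,0,0],[0,0,0,0,0,0,0],[0,0,0,0,0,0,0],[0,0,0,0,0,0,0],[0,0,0,0,0,0,0]],
])

```text
time_s: 10.05
tool_pos: [0.4517, 0.1619, 0.0397]
orientation: [3.141, -0.0, 1.183]
force: [0.1, 0.4, -0.4]
opening: 0.0581
```

step_arm([
  [[0,0,0,0,0,40,0],[0,0,0,0,0,60,0],[0,0,0,0,0,60,0],[0,0,0,0,0,60,0],[0,0,0,0,0,60,0]],
])

```text
time_s: 10.68
tool_pos: [0.4513, 0.1619, 0.3218]
orientation: [3.141, -0.0, 1.183]
force: [1.3, -0.5, -0.8]
opening: 0.0883
```

step_arm([
  [[0,0,0,0,0,40,0],[0,0,0,0,0,10,0],[0,0,0,0,0,0,0]],
])

```text
time_s: 11.05
tool_pos: [0.4515, 0.1619, 0.3691]
orientation: [-3.141, 0.0, 1.183]
force: [0.2, -0.5, -1.3]
opening: 0.0881
```

```bash
python3 - <<'E'
from h import *
o=bot.get_obs();print(o['time_s'],o['tool_pos'],o['orientation'],o['opening'])
for n in('top','scene','wrist'): save(n+'2',bot.read_camera(n))
a=cv2.imread('pics/top2.png')[170:270,220:330]; b=cv2.imread('pics/scene2.png')[170:300,215:355]
v=np.hstack([cv2.resize(a,(400,364),interpolation=cv2.INTER_CUBIC),cv2.resize(b,(392,364),interpolation=cv2.INTER_CUBIC)])
cv2.imwrite('pics/v4.png',v)
E
```

```text
11.05 [0.45153053 0.16190292 0.36908651] [-3.14128280e+00  1.87511440e-04  1.18282747e+00] 0.08805715882719403
```

View pics/v4.png

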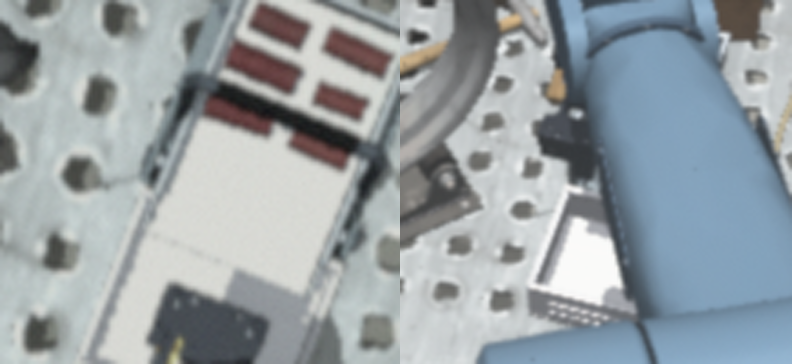

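Left half: the pan's rear corners are near (150,198) and (342,262), under the lip. Right half: the pan is mostly hidden by the arm.

```bash
python3 - <<'E'
from h import *
np.set_printoptions(precision=3,suppress=True)
T=cam('top'); q=np.array([[150,198],[342,262],[200,85],[372,155]])/3.638+[220,170]-.4
w=np.r_[atz(q[:2],.065,T),atz(q[2:],.295,T)]
c,s=np.cos(-.392),np.sin(-.392)
print(w); print((w[:,:2]-[.611,.0945])@np.array([[c,-s],[s,c]]))
for z in ([-.08,.09],[-.08,-.09],[-.017,.09],[-.017,-.09]):
    p=np.array([[c,-s],[s,c]])@z+[.611,.0945]; print(z,((proj([[*p,.065]],T)-[220,170]+.4)*3.638))
for d in bot.outline_of('pan','top')[:1]+bot.outline_of('pan','wrist')[:1]: 
    cs,_=cv2.findContours(d['pixels'].astype(np.uint8),0,2);k=max(cs,key=cv2.contourArea); print(d['score'],cv2.approxPolyDP(k,4,True)[:,0].tolist())
E
```

```text
[[0.615 0.179 0.065]
 [0.559 0.021 0.065]
 [0.688 0.136 0.295]
 [0.636 0.015 0.295]]
[[-0.029  0.08 ]
 [-0.019 -0.088]
 [ 0.055  0.068]
 [ 0.054 -0.064]]
[-0.08, 0.09] [[115.432 250.905]]
[-0.08, -0.09] [[317.663 331.135]]
[-0.017, 0.09] [[143.577 180.232]]
[-0.017, -0.09] [[345.438 260.192]]
0.88 [[259, 221], [241, 270], [256, 275], [269, 246], [292, 257], [289, 273], [298, 285], [313, 242], [303, 251], [260, 234]]
0.65 [[399, 332], [407, 345]]
```

View pics/wrist2.png

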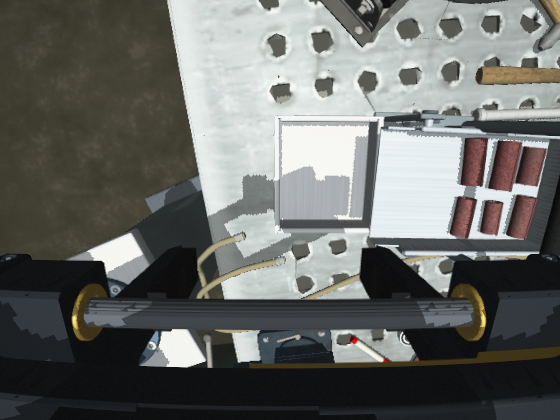

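```bash
python3 - <<'E'
from h import *
np.set_printoptions(precision=3,suppress=True)
W=cam('wrist')
c,s=np.cos(-.392),np.sin(-.392);M=np.array([[c,-s],[s,c]])
st=lambda w:(w[:,:2]-[.611,.0945])@M
w=atz([[275,116],[274,231],[381,117],[371,232]],.065,W);print(w,'\n',st(w))
w=atz([[381,131],[370,238]],.158,W);print('lip',w,'\n',st(w))
im=cv2.imread('pics/wrist2.png')[95:260,255:455];cv2.imwrite('pics/v5.png',cv2.resize(im,(720,594),interpolation=cv2.INTER_CUBIC))
E
```

```text
[[0.478 0.244 0.065]
 [0.409 0.082 0.065]
 [0.621 0.185 0.065]
 [0.553 0.021 0.065]] 
 [[-0.18   0.087]
 [-0.181 -0.089]
 [-0.026  0.087]
 [-0.026 -0.09 ]]
lip [[0.586 0.179 0.158]
 [0.534 0.056 0.158]] 
 [[-0.055  0.068]
 [-0.057 -0.065]]
```

View pics/v5.png

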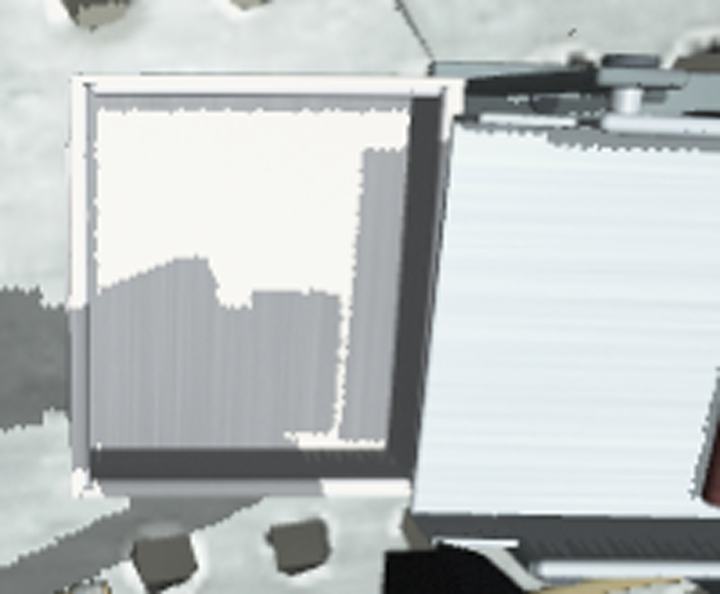

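View: the pan is square to the stand, with equal overhang either side of the lip. Stand-frame corners give y = +0.087 and −0.089, and yaw within 0.5°. Now to the bar.

step_arm([
  [[0,0,0,35,-15,0,0],[0,0,0,47,-20,0,0],[0,0,0,50,-21,0,0],[0,0,0,45,-19,0,0],[0,0,0,35,-14,0,0]],
])

```text
time_s: 11.92
tool_pos: [0.6649, 0.0718, 0.3677]
orientation: [-3.139, 0.001, 1.182]
force: [0.1, 0.4, 0.1]
opening: 0.088
```

step_arm([
  [[0,0,0,0,0,-20,0],[0,0,0,0,0,-25,0],[0,0,0,0,0,-25,0],[0,0,0,0,0,-15,0],[0,0,0,0,0,-8,0]],
])

```text
time_s: 12.55
tool_pos: [0.6627, 0.0734, 0.2753]
orientation: [-3.14, 0.001, 1.183]
force: [-0.3, 0.1, 0.4]
opening: 0.0878
```

step_arm([
  [[0,0,0,0,0,0,255],[0,0,0,0,0,0,255],[0,0,0,0,0,0,255],[0,0,0,0,0,0,255],[0,0,0,0,0,0,255]],
], squeeze=15)

```text
time_s: 13.18
tool_pos: [0.6637, 0.0729, 0.2769]
orientation: [3.141, -0.0, 1.183]
force: [0.1, -0.2, 0.8]
opening: 0.0401
```

step_arm([
  [[0,0,0,0,0,0,255],[0,0,0,0,0,0,255],[0,0,0,0,0,0,255],[0,0,0,0,0,0,255],[0,0,0,0,0,0,255]],
])

```text
time_s: 13.8
tool_pos: [0.6636, 0.073, 0.2767]
orientation: [-3.141, 0.0, 1.183]
force: [-0.0, -0.1, -0.2]
opening: 0.0143
```

```bash
python3 - <<'E'
from h import *
o=bot.get_obs();print(o['time_s'],o['tool_pos'],o['orientation'],o['opening'],o['force'],o['joints'])
# tip path: grasp-point deltas in world mm, per 0.1 rad, tool tilting half
t=np.arange(0,1.06,.105);x=58*np.cos(t)-135*np.sin(t);z=135*np.cos(t)+58*np.sin(t)
for k in(0,.5):
  # TCP = grasp + 19mm along tool axis; tilt a=k*t: axis = (+sin a,-cos a) in stand x,z
  X=x+19*np.sin(k*t);Z=z-19*np.cos(k*t);dX=np.diff(X);dZ=np.diff(Z)
  print(k);print(np.round(np.c_[t[1:],dX*.924,dX*-.382,dZ],1).tolist())
E
```

```text
13.8 [0.66359836 0.07295656 0.27665578] [-3.14145029e+00  1.20829348e-05  1.18280000e+00] 0.014251596610509114 [-0.03966014 -0.10434243 -0.23377318] [-6.78972958e-02  3.58045444e-01  1.31124938e+00  3.34904401e-05
  1.47243677e+00  3.20095741e-01]
0
[[0.1, -13.4, 5.5, 5.3], [0.2, -13.8, 5.7, 3.8], [0.3, -14.1, 5.8, 2.2], [0.4, -14.2, 5.9, 0.6], [0.5, -14.2, 5.9, -1.0], [0.6, -14.0, 5.8, -2.6], [0.7, -13.7, 5.7, -4.2], [0.8, -13.2, 5.5, -5.7], [0.9, -12.6, 5.2, -7.2], [1.0, -11.8, 4.9, -8.6]]
0.5
[[0.1, -12.4, 5.1, 5.4], [0.2, -12.9, 5.3, 3.9], [0.3, -13.2, 5.5, 2.3], [0.4, -13.3, 5.5, 0.8], [0.5, -13.3, 5.5, -0.8], [0.6, -13.2, 5.4, -2.4], [0.7, -12.8, 5.3, -3.9], [0.8, -12.4, 5.1, -5.4], [0.9, -11.8, 4.9, -6.8], [1.0, -11.0, 4.6, -8.1]]
```

step_arm([
  [[-0.6,-1.4,0,-6.2,2.5,2.9,255],[-0.6,-1.4,0,-6.2,2.6,2.5,255],[-1.15,-2.8,0,-12.9,5.3,3.9,255],[-1.15,-2.8,0,-13.2,5.5,2.3,255],[-1.15,-2.8,0,-13.3,5.5,0.8,255]],
])

```text
time_s: 14.42
tool_pos: [0.6121, 0.0952, 0.2905]
orientation: [2.924, -0.001, 1.183]
force: [7.1, 2.6, -1.5]
opening: 0.0137
```

step_arm([
  [[-0.6,-1.4,0,-6.6,2.8,-0.2,255],[-0.6,-1.4,0,-6.6,2.7,-0.6,255],[-0.6,-1.4,0,-6.6,2.7,-1.0,255],[-0.6,-1.4,0,-6.6,2.7,-1.4,255],[0,0,0,0,0,0,255]],
])

```text
time_s: 15.05
tool_pos: [0.586, 0.1065, 0.2883]
orientation: [2.818, -0.0, 1.184]
force: [4.9, 3.6, 3.0]
opening: 0.0145
```

```bash
python3 - <<'E'
from h import *
o=bot.get_obs();print(o['time_s'],o['tool_pos'],o['orientation'],o['opening'],o['force'],o['joints'])
E
```

```text
15.05 [0.58598372 0.10647412 0.28829526] [ 2.81835386e+00 -1.51397831e-04  1.18414317e+00] 0.014530042248366216 [4.94505726 3.60343193 3.04241788] [ 0.05210498  0.01679224  1.71708585 -0.15050477  1.11770306  0.48498449]
```

step_arm([
  [[-0.6,-1.4,0,-6.4,2.7,-1.8,255],[-0.6,-1.4,0,-6.4,2.6,-2.1,255],[-0.6,-1.4,0,-6.2,2.6,-2.5,255],[-0.6,-1.4,0,-6.2,2.5,-2.9,255],[0,0,0,0,0,0,255]],
])

```text
time_s: 15.68
tool_pos: [0.5607, 0.1172, 0.279]
orientation: [2.713, 0.001, 1.184]
force: [2.7, 4.5, 4.3]
opening: 0.0143
```

step_arm([
  [[-0.6,-1.4,0,-5.9,2.5,-3.2,255],[-0.6,-1.4,0,-5.9,2.4,-3.6,255],[0,0,0,0,0,0,255],[0,0,0,0,0,0,255],[0,0,0,0,0,0,255]],
])

```text
time_s: 16.3
tool_pos: [0.5495, 0.122, 0.2724]
orientation: [2.66, 0.001, 1.183]
force: [2.7, 7.0, 4.9]
opening: 0.0141
```

```bash
cat > rolls.py <<'E'
from h import *
import sys
o=bot.get_obs();print(o['time_s'],o['tool_pos'],o['orientation'],o['opening'],o['force'])
c,s=np.cos(-.392),np.sin(-.392);M=np.array([[c,-s],[s,c]])
for n in('top','scene','wrist'):
    C=cam(n);save(n+sys.argv[1],bot.read_camera(n))
    for d in bot.outline_of('roll_1',n):
        w=atz(d['point'],.02,C);print(n,round(d['score'],2),np.round(d['point']),d['pixels'].sum(),np.round((w[:,:2]-[.611,.0945])@M,3))
E
python3 rolls.py 3
```

```text
16.3 [0.54946247 0.12197412 0.27241232] [2.65960829e+00 1.38710125e-03 1.18347759e+00] 0.014095592091045996 [2.6592338  6.98211921 4.85134563]
top 0.65 [262. 250.] 69 [[-0.1    0.048]]
top 0.56 [269. 235.] 29 [[-0.049  0.044]]
top 0.39 [298. 251.] 35 [[-0.062 -0.056]]
wrist 0.9 [154. 164.] 1204 [[-0.103  0.031]]
wrist 0.84 [196. 215.] 685 [[-0.058 -0.039]]
wrist 0.81 [194. 158.] 681 [[-0.055  0.035]]
wrist 0.67 [156. 209.] 648 [[-0.106 -0.025]]
wrist 0.63 [178. 211.] 529 [[-0.081 -0.03 ]]
wrist 0.59 [166. 181.] 12 [[-0.092  0.01 ]]
```

View pics/wrist3.png

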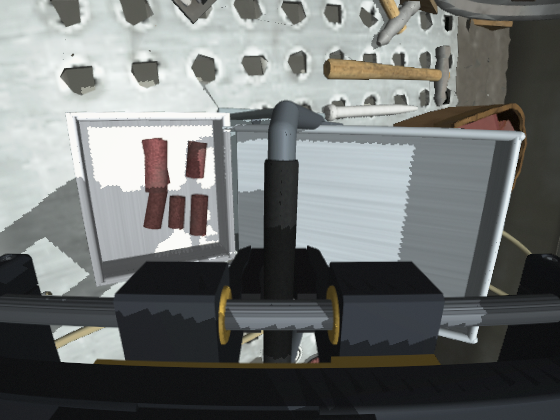

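Five or six rolls are in the pan at (154,164), (196,160), (155,209), (177,212) and (199,215). The first blob is about twice the area of the others, so it may be two rolls. I'll tip a bit further and look again.

step_arm([
  [[-0.6,-1.4,0,-5.2,3.4,-3.9,255],[-0.6,-1.4,0,-5.5,2.3,-4.2,255],[0,0,0,0,0,0,255],[0,0,0,0,0,0,255]],
])

```text
time_s: 17.1
tool_pos: [0.5382, 0.127, 0.2639]
orientation: [2.607, 0.004, 1.183]
force: [-0.2, 3.0, 4.9]
opening: 0.014
```

```bash
python3 rolls.py 4; python3 - <<'E'
import cv2,numpy as np
a=cv2.imread('pics/wrist4.png')[90:300,20:260];b=cv2.imread('pics/top4.png')[180:290,230:340]
cv2.imwrite('pics/v6.png',np.hstack([cv2.resize(a,(457,400),interpolation=2),cv2.resize(b,(340,400),interpolation=2)]))
E
```

```text
17.1 [0.53816666 0.12695966 0.2638837 ] [2.60737005 0.00415532 1.18267351] 0.014044004854172034 [-0.1845778   2.98902906  4.90200274]
top 0.57 [300. 248.] 51 [[-0.052 -0.059]]
scene 0.44 [275. 261.] 40 [[-0.095  0.06 ]]
wrist 0.9 [153. 213.] 602 [[-0.111 -0.027]]
wrist 0.9 [158. 166.] 1283 [[-0.1    0.029]]
wrist 0.88 [197. 214.] 652 [[-0.057 -0.036]]
wrist 0.76 [178. 215.] 553 [[-0.081 -0.034]]
wrist 0.73 [196. 160.] 712 [[-0.054  0.033]]
wrist 0.43 [144. 146.] 38 [[-0.113  0.052]]
```

View pics/v6.png

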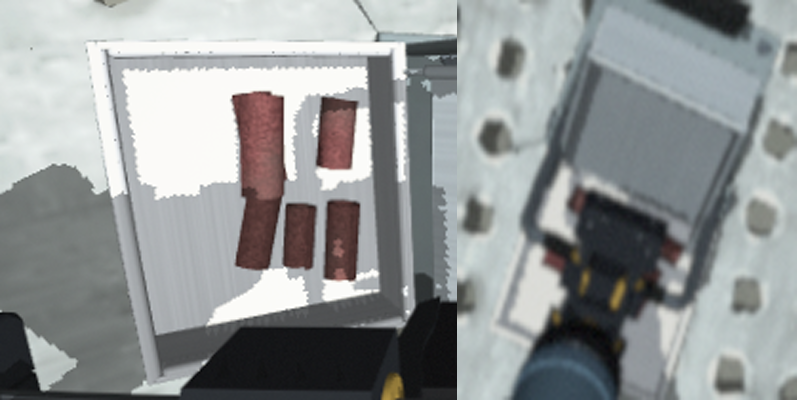

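The left half shows five distinct blobs; the large one at (258,145) is two stacked rolls, making six. The right half shows the tray floor bare. Now I lower it slowly along the same path.

step_arm([
  [[0.6,1.4,0,5.5,-2.3,4.2,255],[0.6,1.4,0,5.2,-3.4,3.9,255],[0.6,1.4,0,5.9,-2.4,3.6,255],[0.6,1.4,0,5.9,-2.5,3.2,255],[0.6,1.4,0,6.2,-2.5,2.9,255]],
])

```text
time_s: 18.02
tool_pos: [0.5665, 0.1144, 0.2803]
orientation: [2.744, 0.002, 1.183]
force: [5.0, 5.9, -1.3]
opening: 0.0137
```

step_arm([
  [[0.6,1.4,0,6.2,-2.6,2.5,255],[0.6,1.4,0,6.4,-2.6,2.1,255],[0.6,1.4,0,6.4,-2.7,1.8,255],[0.6,1.4,0,6.6,-2.7,1.4,255],[0.6,1.4,0,6.6,-2.7,1.0,255]],
])

```text
time_s: 18.65
tool_pos: [0.5987, 0.1, 0.2885]
orientation: [2.878, 0.002, 1.183]
force: [2.8, 2.4, -0.3]
opening: 0.0142
```

step_arm([
  [[0.6,1.4,0,6.6,-2.7,0.6,255],[0.6,1.4,0,6.6,-2.8,0.2,255],[0.6,1.4,0,6.6,-2.7,-0.3,255],[0.55,1.4,0,6.7,-2.8,-0.5,255],[0.6,1.4,0,6.6,-2.7,-1.0,255]],
])

```text
time_s: 19.27
tool_pos: [0.6317, 0.0856, 0.2865]
orientation: [3.013, 0.002, 1.182]
force: [1.0, -0.8, -3.4]
opening: 0.0139
```

step_arm([
  [[0.55,1.4,0,6.6,-2.8,-1.3,255],[0.6,1.4,0,6.5,-2.6,-1.8,255],[0.55,1.4,0,6.4,-2.7,-2.1,255],[0.6,1.4,0,6.2,-2.6,-2.5,255],[0.3,0.7,0,3.1,-1.2,-1.4,255]],
])

```text
time_s: 19.9
tool_pos: [0.6605, 0.0732, 0.2772]
orientation: [3.131, 0.002, 1.182]
force: [-4.6, -6.2, -6.7]
opening: 0.0142
```

step_arm([
  [[0.15,0.35,0,1.5,-0.6,-0.7,255],[0.15,0.35,0,1.6,-0.7,-0.8,255],[0,0,0,0,0,0,255],[0,0,0,0,0,0,255]],
])

```text
time_s: 20.4
tool_pos: [0.6628, 0.0723, 0.2761]
orientation: [-3.139, 0.002, 1.183]
force: [-5.3, -4.3, -5.0]
opening: 0.0142
```

step_arm([
  [[0,0,0,0,0,0,200],[0,0,0,0,0,0,150],[0,0,0,0,0,0,0],[0,0,0,0,0,0,0],[0,0,0,0,0,0,0]],
])

```text
time_s: 21.02
tool_pos: [0.6637, 0.0731, 0.2769]
orientation: [3.141, -0.0, 1.183]
force: [0.2, -0.3, 0.2]
opening: 0.0565
```

step_arm([
  [[0,0,0,0,0,0,0],[0,0,0,0,0,30,0],[0,0,0,0,0,40,0],[0,0,0,0,0,40,0],[0,0,0,0,0,20,0]],
])

```text
time_s: 21.65
tool_pos: [0.6642, 0.0729, 0.4099]
orientation: [3.138, -0.001, 1.183]
force: [-0.3, 0.3, 0.4]
opening: 0.0882
```

step_arm([
  [[0,0,0,-40,15,0,0],[0,0,0,-50,20,0,0],[0,0,0,-50,20,0,0],[0,0,0,-50,20,0,0],[0,0,0,-20,10,0,0]],
])

```text
time_s: 22.28
tool_pos: [0.4515, 0.1589, 0.4074]
orientation: [3.14, -0.001, 1.184]
force: [0.3, -1.0, 0.6]
opening: 0.0883
```

step_arm([
  [[0,0,0,0,0,0,0],[0,0,0,0,0,0,0]],
])

```text
time_s: 22.52
tool_pos: [0.4543, 0.1577, 0.4068]
orientation: [3.141, -0.0, 1.183]
force: [-0.1, -0.4, 0.8]
opening: 0.0882
```

```bash
python3 rolls.py 5; python3 - <<'E'
from h import *
W=cam('wrist');T=cam('top')
c,s=np.cos(-.392),np.sin(-.392);M=np.array([[c,-s],[s,c]])
for n in('scene','top'):
  for t in('oil_bottle_mid','bearing_mid'):
    d=bot.outline_of(t,n)[:1]; print(n,t,[(x['point'],round(x['score'],2)) for x in d])
a=cv2.imread('pics/wrist5.png');cv2.imwrite('pics/v7.png',cv2.resize(a[90:265,230:560],(800,424),interpolation=2))
E
```

```text
22.525 [0.4542833  0.15765144 0.40678693] [ 3.14105909e+00 -3.43673615e-05  1.18260918e+00] 0.08818825699911896 [-0.10687745 -0.36725658  0.78138427]
top 0.47 [258. 250.] 34 [[-0.107  0.059]]
top 0.45 [292. 250.] 23 [[-0.066 -0.038]]
scene 0.54 [280. 264.] 36 [[-0.104  0.041]]
scene 0.47 [284. 258.] 116 [[-0.074  0.034]]
wrist 0.88 [312. 180.] 291 [[-0.108 -0.023]]
wrist 0.73 [340. 190.] 372 [[-0.057 -0.041]]
wrist 0.66 [320. 149.] 499 [[-0.097  0.032]]
wrist 0.56 [346. 148.] 336 [[-0.05   0.034]]
wrist 0.51 [328. 184.] 224 [[-0.078 -0.031]]
scene oil_bottle_mid [([184.8, 282.5], 0.89)]
scene bearing_mid [([395.3, 246.8], 0.62)]
top oil_bottle_mid [([153.4, 269.7], 0.66)]
top bearing_mid [([403.4, 236.5], 0.63)]
```

View pics/v7.png

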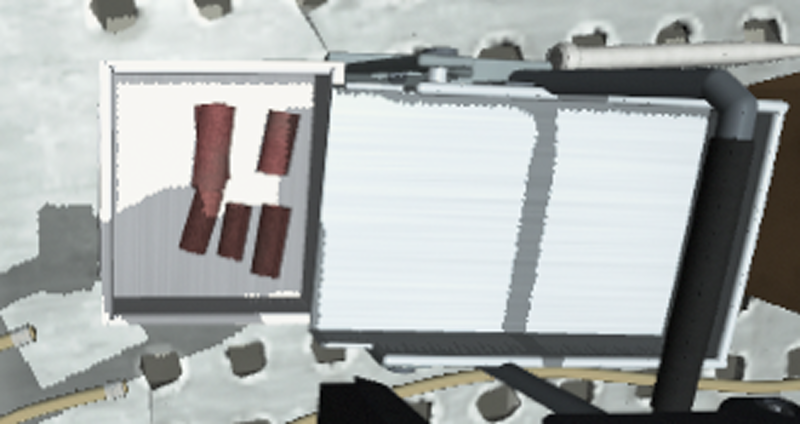

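The view shows five blobs in the pan; the one at (212,150) is double length, i.e. two rolls overlapping. The tray is level and bare, apart from the strip hidden by the bar at (700,250), which I check by colour in the top picture.

```bash
python3 - <<'E'
from h import *
np.set_printoptions(precision=3,suppress=True)
c,s=np.cos(-.392),np.sin(-.392);M=np.array([[c,-s],[s,c]])
P=lambda pts:np.array([[*(M@p[:2]+[.611,.0945]),p[2]] for p in np.array(pts)])
T=cam('top')
def red(im,poly):
    m=np.zeros(im.shape[:2],np.uint8);cv2.fillPoly(m,[np.round(poly).astype(int)],1)
    b=im.astype(int);r=(b[:,:,2]-b[:,:,1]>30)&(m>0);return r.sum(),m.sum()
poly=proj(P([[-.05,.065,.16],[-.05,-.065,.16],[.16,-.065,.16],[.16,.065,.16]]),T)
for n in('top0','top5'):
    print(n,red(cv2.imread(f'pics/{n}.png'),poly))
W=cam('wrist');im=cv2.imread('pics/wrist5.png')
print('wrist tray',red(im,proj(P([[-.05,.065,.16],[-.05,-.065,.16],[.16,-.065,.16],[.16,.065,.16]]),W)))
b=im.astype(int);r=((b[:,:,2]-b[:,:,1]>30)&(b[:,:,2]>60)).astype(np.uint8);r[:,:290]=0;r[:,360:]=0;r[:120]=0;r[215:]=0
d=cv2.resize(im[125:205,295:360],(650,800),interpolation=2)[:600]
cv2.imwrite('pics/v8.png',d)
n,l,st,ce=cv2.connectedComponentsWithStats(r)
for i in range(1,n):
    if st[i,4]>20: print(st[i])
w=atz([[273,117],[274,222],[371,118],[361,223]],.065,W)
q=np.array([[103,63],[105,321],[344,63],[318,321]])*[330/800,175/424]+[230,90]
print('pan corners stand',((atz(q,.065,W)[:,:2]-[.611,.0945])@M))
E
```

```text
top0 (np.int64(270), np.uint64(3461))
top5 (np.int64(0), np.uint64(3461))
wrist tray (np.int64(0), np.uint64(14045))
[310 133  16  47 516]
[337 136  13  26 215]
pan corners stand [[-0.179  0.086]
 [-0.178 -0.089]
 [-0.022  0.088]
 [-0.027 -0.089]]
```

View pics/v8.png

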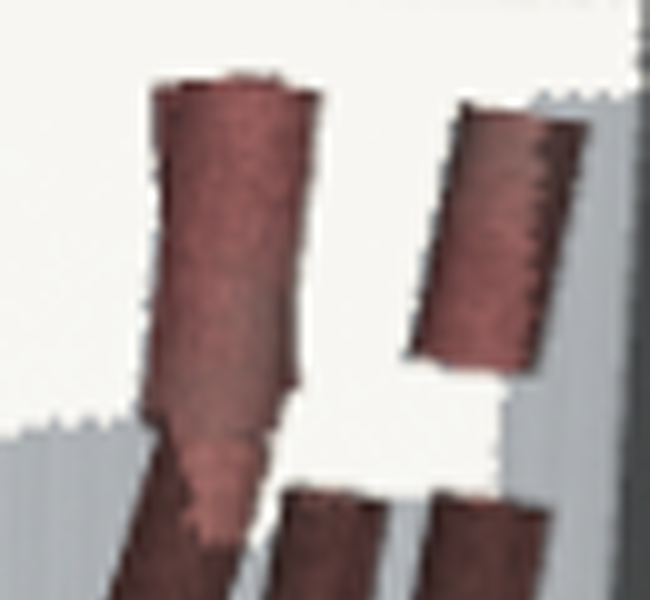

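```bash
python3 -c "
from workcell import bot
print(bot.close_job())"
```

```text
the job is handed in; nothing more can be done
None
```

The job is done and handed in, about 23 s into the 64 s allowed. The gripper was open and clear of everything. I could not confirm all six rolls one by one.

- **Pan:** I pinched it by its near rim, slid and turned it, and pushed it against the base plate's front edge. At contact the wrist's twisting moment was near zero. Before tipping, the wrist camera showed it square within 0.5° and centred within about 2 mm. Its near corners had not moved afterwards. Measured edge distances were off by about 2 mm, so a gap of a millimetre or so at the plate can't be ruled out.
- **Tipping:** I gripped the bar and tipped the tray to about 0.95 rad. I then lowered it slowly with the bar still held, letting go only once it pressed on its rest.
- **Rolls:** No red shows inside the tray in the top or wrist picture. The pan shows four separate rolls and one larger pile with two overlapping outlines, which I read as two stacked rolls. The detector listed only five, so the sixth rests on that pile and the empty tray.
- **Bystanders:** The oil bottle and bearing are where they were at the start, within the detector's few-pixel scatter.
- **Slips:** My first move calls were refused because the rows lacked the closure value; nothing moved. I viewed 12 pictures, two over the budget of 10.

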